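# Clamp a candle arm in the torque-limited glue press

## Robot

A 6-joint arm with a two-finger parallel gripper is mounted at the origin on the work surface. World frame = base frame: x ahead of the robot, y to its left, z up, the work surface at z = 0. Lengths are in m, angles in rad, forces in N, time in s.
With the tool pointing down it reaches from about 0.35 to 0.95 m from the base axis. Payload 17.4 kg.
Tool frame: the origin (TCP) lies at the very end of the fingers, on their centre line; the grasp point (between the pads) lies 19 mm behind it; z points along the fingers, y is the line along which they close (so a half turn about z gives the same grasp; the last joint's range is limited). The gripper opens to 93 mm and grips with 3 to 60 N. Pads are 15 mm wide; open, the fingers measure 128 mm over their backs; the gripper's body (75 mm by 188 mm) begins 65 mm behind the grasp point.
Start: joints at [-1.347, 0.116, 1.442, -0, 1.584, -0.038], TCP at [0.175, -0.652, 0.179] pointing down, gripper open.
Joint ranges: [-2.83, 2.83], [-0.83, 2.19], [0.07, 2.5], [-1.14, 4.28], [0.01, 3], [-2.97, 2.97]. Speed limits (rad/s): [1.89, 1.89, 2.22, 3.14, 3.14, 3.14].

## Interface

Orientations are given as a unit quaternion [x, y, z, w].
In Python, from cell import robot, imaging gives the robot as it stands. The module is installed in compiled form; this text tells all that it offers.
- The arm moves only by the tool apply_moves, never from a script. Its argument "deltas" is a list of rows, each an object of numbers: "claw": the closure, from -1 (fully open) to 1 (shut), so that 0 is half open; "tx", "ty", "tz": the shift along the tool's x, y, z in cm; "yaw": the turn about the tool's z in rad. A call has exactly 8 rows; each row shifts and turns the commanded pose from where the row before left it, along the tool's axes as they then stand; what a row does not reach is not made up. A row lasts 1/8 s, in which the tool goes at most 62.5 mm and 10.7 degrees, less where a joint would pass 70% of its speed; a pose out of reach is approached as far as the arm can. A call with a gripper value outside its range is refused whole. The fingers move at their own pace and stop on an object; the grip force is fixed at half the most. Time passes only in rows, so rows that do not move let the fingers close, or fill a call up. It gives the time, the measured TCP pose, the force, the opening and the grip force at its end, in the units of the state.
- robot.get_obs(): the state, without advancing time (a new reading comes with each control period).
- imaging.get_image(name): name is "scene" or "top"; returns the picture (420x560x3 uint8, red, green, blue); there is no depth.
- imaging.camera_info(name): a dict with "intrinsics" (3x3 intrinsics, pixels), "eye" and "orientation" of the camera in the world. Camera axes: x right, y down, z forward; pixel columns grow to the right and rows downward; lengths in m; the calibration is good to about 2 mm. A picture is of the moment at which its call begins. camera_info takes no time and is no camera call.
- robot.job_done(): hands the job in; it is judged then, once.
The state is a dict: "time_s": time; "qpos": joint angles; "dq": joint speeds; "effort": joint torques, N m; "tcp_pos": TCP position; "tool_rot": TCP orientation; "contact_force": force on the tool from outside, world axes, zero at the start; "torque": the same for the moment, N m; "grip_width": finger opening in m; "grasp_force": force on a finger pad.
Only numpy, scipy, OpenCV 4.12 (cv2) and the standard library are available. Lean on these libraries where they do the work, as an engineer would, in place of code of your own. Each camera call takes 0.05 s, during which the arm holds its last target. There are 200 camera calls.

## Task

Lay the wooden candle arm that lies nearest the robot flat on the bed of the red glue press, its tongue straight in under the pressure foot far enough to hold the brass part-present pin down, and let go of it. Then turn the press's black grip bar clockwise (seen from above) until the foot clamps the tongue and the bar slips on its clutch, and stop at once: it must truly slip, by 10 degrees or so, but never more than an eighth of a turn. Leave the arm clamped with the pin held down, and do not disturb the other things on the table.

Things in the scene. Friction and masses are not known exactly. Their poses are not given: they have to be found in the camera images.
- press: Red glue press, fixed; origin under the bed on the table, x towards the column, z up. Bed: x -145 to +55 mm, y -45 to +45, top 16 mm above the table. Overhanging arm: x -44 to +54, y -22 to +22, underside 62, top 84 mm above the table. Vertical screw axis at x -20, y 0. The press is open at its -x end: the candle arm goes in there, tongue pointing along +x
- back_stop (a point): Foot of the column's front face (press x +22 mm, y 0, 6 mm above the bed); column 60 mm wide, up to 84 mm above the table. The tongue's tip may touch it or stay a few mm short of it; it must reach past the pin, 17 mm in front of it
- bed (a point): Point on the bed's top face (press x -113 mm, y 0): the candle arm's origin lies here when its tip touches the column
- pin (a joint): Brass part-present pin, diameter 9 mm, standing up from the bed at press x +5 mm, y 0. Metres pressed down: 0 when 4 mm proud of the bed, 0.004 when flush. Its light spring (0.3 N) yields to the weight of the candle arm lying flat
- foot: Black pressure foot, disc 25 mm across on the screw axis under the overhanging arm; origin at the centre of its underside, which starts 21 to 29 mm above the bed (37 to 45 above the table). It goes straight down 5.5 mm per rad that the screw turns clockwise, without rotating; the bar stays at its height
- bar (a point): Middle of the black grip bar on top of the press, on the vertical screw axis, 115 mm above the table. Bar 52 mm long along its x, 13 wide along its y, 28 high (101 to 129 mm above the table). Grip it across its width from above; clockwise seen from above lowers the foot. It starts 0 to 1.4 rad clockwise of the press's x axis. A white mark is on its +x end
- collar (a point): Top of the steel screw collar under the bar (38 mm across, 93 mm above the table), with a white mark in line with the bar's until the clutch slips. Turning it freely takes 0.15 N m; once the foot bears on the tongue the torque climbs within about 0.1 rad and the clutch slips at a steady 0.26 N m, collar and foot standing still. The screw stays where it is left
- clutch (a joint): Slip of the grip bar relative to the collar, rad, clockwise positive; 0 until the clutch slips
- candle_arm: Loose beech candle arm, 0.12 kg (the like ones at the far table edge are decor); origin on its underside below the cup axis, x along the tongue, z up. Flat tongue 36 mm wide, 12 thick, from x -22 to +135 mm. A turned wooden cup stands on it at the origin: 29 mm diameter (brass rim 31), 20 at its foot, top 48 mm above the underside. Grip the cup from above across y
- cup (a point): On the cup's axis, 36 mm above the candle arm's underside: where to grip
- tongue_tip (a point): Middle of the free end face of the tongue (x = +135 mm of the candle arm, 6 mm above its underside)
- figurine: Bystander: green turned wooden figure, 36 mm across, 75 mm tall, origin under its foot; leave alone
- matchbox: Bystander: blue matchbox 36 x 53 x 15 mm, origin under its centre; leave alone
- brass_cup: Bystander: loose open brass cup, 34 mm across, 28 mm tall, origin under its centre; leave alone
- pocket_knife: Bystander: closed red pocket knife 91 x 24 x 14 mm, origin under its centre; leave alone
Things that resemble listed ones, but are neither listed nor needed, are in the scene too. Of the things shaped like the candle_arm, the beech one is meant.

How it is judged:
By the outcome, as a careful person would: the job done as asked, in the order asked, and still so for the second after the job is handed in, with the robot touching nothing.
It also fails if it takes over 72 s, if anything falls off the work surface, if the arm or the gripper's body presses on something with over 40 N, if the wrist force passes 120 N, or if a joint passes its speed limit or range.

## Working session

There is one attempt and no reset: what is moved stays moved. The work goes in short steps, Python scripts to look and compute and a tool call to move; the robot and the scene stay as the last step left them, time stands still between calls to the robot, and variables do not carry over. Pictures are saved under pics/ and viewed, at most 10 in all, crops included, and the job is handed in when it is done.

Besides the shell and the picture viewer there is one more tool, called as a command line: name --argument value ..., lists and objects as JSON in quotes. apply_moves: Moves the arm, as the interface text tells. Its arguments: {"type":"object","properties":{"deltas":{"type":"array","items":{"type":"object","properties":{"claw":{"type":"number"},"tx":{"type":"number"},"ty":{"type":"number"},"tz":{"type":"number"},"yaw":{"type":"number"}}}}},"required":["deltas"]}

```bash
mkdir -p pics
python3 - <<'E'
from cell import robot, imaging
import cv2,numpy as np
o=robot.get_obs(); print(o)
for n in("scene","top"):
    im=imaging.get_image(n); cv2.imwrite(f"pics/{n}0.png",im[:,:,::-1]); print(imaging.camera_info(n))
E
```

```text
{'time_s': 0.0, 'qpos': array([-1.34680255e+00,  1.16497425e-01,  1.44228791e+00,  3.72420379e-05,
        1.58399389e+00, -3.77566486e-02]), 'dq': array([-1.40735526e-03,  3.62619225e-04,  7.18403243e-04, -1.67770141e-03,
       -3.61414292e-05, -1.09036252e-03]), 'effort': array([-2.94838683e-04, -7.21261168e+01, -6.22604942e+01,  7.79160694e-02,
        2.37450498e-02, -7.52097367e-05]), 'tcp_pos': array([ 0.17464568, -0.6517489 ,  0.17848344]), 'tool_rot': array([ 9.91447852e-01,  1.30502128e-01, -3.66270095e-05, -5.92444273e-04]), 'contact_force': array([0.13513936, 0.3439947 , 0.12330359]), 'torque': array([-0.0379955 ,  0.04432284, -0.02703037]), 'grasp_force': 0.0, 'grip_width': 0.09279673816198698}
{'intrinsics': array([[419.078449  ,   0.        , 276.25455811],
       [  0.        , 419.078449  , 208.86248429],
       [  0.        ,   0.        ,   1.        ]]), 'eye': array([ 1.26530627, -0.37492178,  0.94382522]), 'orientation': array([ 0.77659048,  0.51592302, -0.20458844, -0.29811782])}
{'intrinsics': array([[389.45104515,   0.        , 277.55567336],
       [  0.        , 389.45104515, 202.054142  ],
       [  0.        ,   0.        ,   1.        ]]), 'eye': array([ 0.3379266 , -0.08280719,  1.05988937]), 'orientation': array([-0.69497858,  0.71392717, -0.06352018,  0.05725343])}
```

View pics/scene0.png

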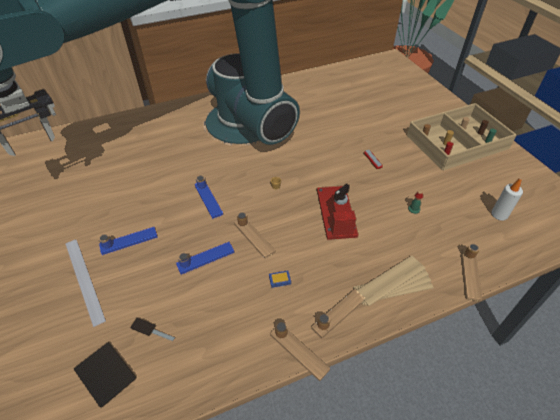

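View pics/top0.png

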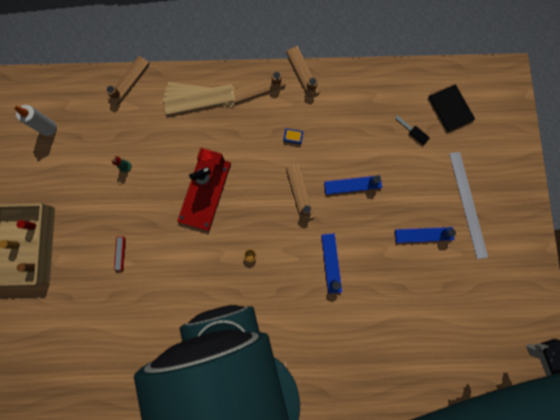

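The beech arm nearest the robot is at about top (306,211) cup to (294,167) tip, and scene (243,219) to (268,250). The press is at top (205,190), with its open end toward the robot and its column at the far side. I'll enlarge both areas for detail.

```bash
cat > h.py <<'E'
import numpy as np,cv2
from cell import robot,imaging
from scipy.spatial.transform import Rotation as R
def cam(n):
    c=imaging.camera_info(n); return np.array(c['intrinsics']),np.array(c['eye']),R.from_quat(c['orientation']).as_matrix()
def ray(n,uv):
    K,e,M=cam(n); d=M@np.linalg.inv(K)@np.array([*uv,1.]); return e,d/np.linalg.norm(d)
def onz(n,uv,z):
    e,d=ray(n,uv); return e+d*(z-e[2])/d[2]
def proj(n,p):
    K,e,M=cam(n); q=K@(M.T@(np.asarray(p)-e)); return q[:2]/q[2]
def tri(a,b):
    e1,d1=ray('scene',a); e2,d2=ray('top',b)
    s=np.linalg.lstsq(np.c_[d1,-d2],e2-e1,rcond=None)[0]; p,q=e1+s[0]*d1,e2+s[1]*d2
    return (p+q)/2,np.linalg.norm(p-q)
def grab(n,name):
    im=imaging.get_image(n)[:,:,::-1].copy(); cv2.imwrite(f'pics/{name}.png',im); return im
def crop(im,x0,y0,x1,y1,k): return cv2.convertScaleAbs(cv2.resize(im[y0:y1,x0:x1],None,fx=k,fy=k,interpolation=cv2.INTER_CUBIC),alpha=1.4)
E
python3 - <<'E'
from h import *
t=cv2.imread('pics/top0.png');s=cv2.imread('pics/scene0.png')
cv2.imwrite('pics/c1.png',np.vstack([crop(t,170,135,340,240,4.5)[:,:720], ])[:590])
cv2.imwrite('pics/c2.png',crop(s,220,175,370,265,5))
for n,im in(('top',t),('scene',s)):
    h=cv2.cvtColor(im,cv2.COLOR_BGR2HSV)
    m=(((h[...,0]<6)|(h[...,0]>174))&(h[...,1]>170)&(h[...,2]>50)).astype('uint8')
    cs=cv2.findContours(m,0,2)[0]; c=max(cs,key=cv2.contourArea)
    a=cv2.approxPolyDP(c,2,True)[:,0]; print(n,a.tolist())
    for z in(.016,.084): print(z,np.round([onz(n,p,z)[:2] for p in a],3).tolist())
E
```

```text
top [[229, 162], [224, 161], [223, 166], [226, 170], [222, 171], [212, 189], [210, 203], [203, 208], [192, 211], [199, 188], [193, 183], [195, 181], [191, 181], [178, 218], [179, 222], [208, 230]]
0.016 [[0.634, 0.037], [0.637, 0.05], [0.623, 0.053], [0.611, 0.045], [0.609, 0.056], [0.559, 0.084], [0.52, 0.089], [0.507, 0.108], [0.5, 0.137], [0.563, 0.119], [0.577, 0.136], [0.583, 0.13], [0.583, 0.141], [0.482, 0.175], [0.471, 0.172], [0.447, 0.094]]
0.084 [[0.615, 0.029], [0.618, 0.042], [0.604, 0.044], [0.594, 0.037], [0.591, 0.047], [0.545, 0.073], [0.508, 0.078], [0.496, 0.095], [0.489, 0.123], [0.548, 0.106], [0.562, 0.121], [0.567, 0.116], [0.567, 0.126], [0.472, 0.158], [0.462, 0.156], [0.44, 0.083]]
scene [[318, 188], [327, 237], [356, 236], [356, 230], [352, 228], [355, 218], [348, 201], [344, 205], [333, 202], [336, 209], [333, 212], [334, 223], [337, 224], [334, 225], [333, 235], [326, 230], [329, 226], [329, 213], [325, 202], [340, 187], [323, 188], [321, 192]]
0.016 [[0.449, 0.096], [0.635, 0.032], [0.664, 0.109], [0.645, 0.12], [0.634, 0.113], [0.604, 0.14], [0.535, 0.155], [0.545, 0.136], [0.521, 0.111], [0.55, 0.106], [0.558, 0.092], [0.597, 0.074], [0.604, 0.081], [0.603, 0.071], [0.635, 0.051], [0.611, 0.041], [0.601, 0.056], [0.556, 0.079], [0.512, 0.089], [0.472, 0.161], [0.455, 0.11], [0.469, 0.097]]
0.084 [[0.509, 0.061], [0.681, 0.002], [0.708, 0.073], [0.69, 0.084], [0.68, 0.077], [0.652, 0.102], [0.589, 0.116], [0.598, 0.098], [0.576, 0.075], [0.603, 0.071], [0.609, 0.058], [0.646, 0.041], [0.652, 0.047], [0.652, 0.038], [0.681, 0.02], [0.659, 0.011], [0.65, 0.024], [0.608, 0.046], [0.567, 0.055], [0.531, 0.122], [0.515, 0.075], [0.527, 0.062]]
```

View pics/c1.png

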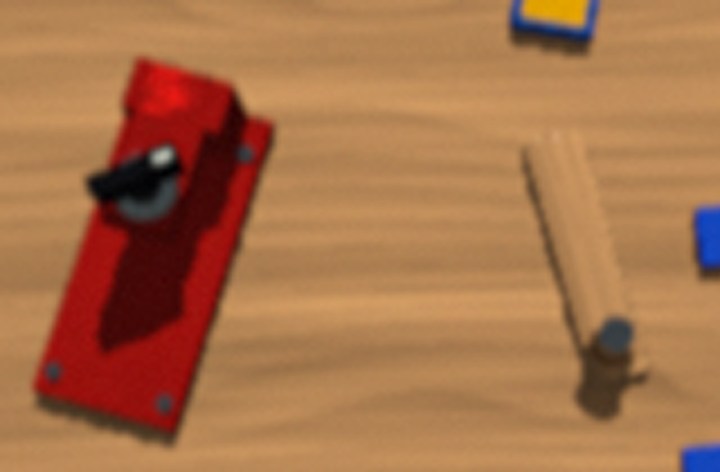

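View pics/c2.png

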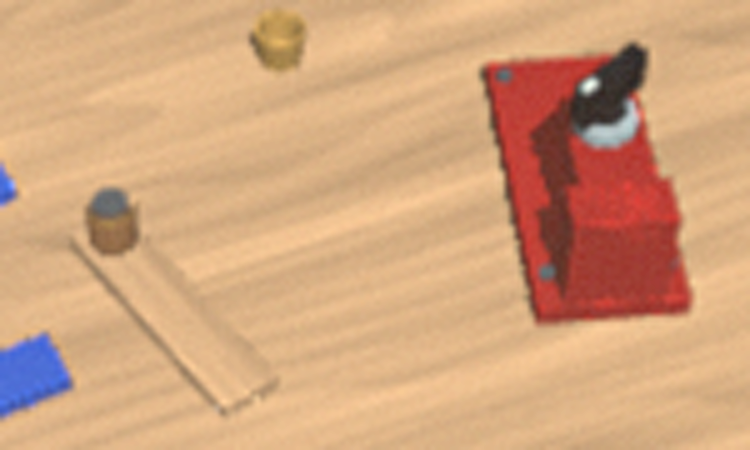

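Top crop: bed front corners are at about (38,388) and (170,432), with the right far corner at (272,122). The bar runs from (90,190) to its white-mark end (163,157). The cup rim is at (616,333) and the tongue tip corners are (526,150) and (577,133). Scene crop: bed corners (487,66), (540,320) and (690,308), bar mark (590,87) with the other end at (635,60), cup mouth (110,200), and tip corners (225,405) and (272,378).

Run:
```python
from h import *
T=lambda X,Y:(170+(X+.5)/4.5-.5,135+(Y+.5)/4.5-.5)
S=lambda X,Y:(220+(X+.5)/5-.5,175+(Y+.5)/5-.5)
r=lambda v:np.round(v,4)
print('bed top',[r(onz('top',T(*p),.016)[:2]) for p in((38,388),(170,432),(272,122))])
print('bed sc',[r(onz('scene',S(*p),.016)[:2]) for p in((487,66),(540,310),(690,298))])
print('cup',r(onz('top',T(616,333),.048)),r(onz('scene',S(110,200),.048)),tri(S(110,200),T(616,333)))
print('tip',[r(onz('top',T(*p),.012)[:2]) for p in((526,150),(577,133))],[r(onz('scene',S(*p),.012)[:2]) for p in((225,405),(272,378))])
print('mark',tri(S(590,87),T(163,157)),r(onz('top',T(163,157),.129)),r(onz('scene',S(590,87),.129)))
print('barother',r(onz('top',T(92,188),.129)),r(onz('scene',S(635,58),.129)))
# red-mask line fits of bed edges (top view): left front edge, right edge
t=cv2.imread('pics/top0.png')
print('brass',r(onz('top',(250,257),.02)[:2]),'match',r(onz('top',(293,136),.015)[:2]),'bluehandle',r(onz('top',(333,250),.03)[:2]))
```

```text
bed top [array([0.4738, 0.1747]), array([0.4453, 0.0957]), array([0.6348, 0.0337])]
bed sc [array([0.4472, 0.0935]), array([0.6344, 0.0342]), array([0.6599, 0.1163])]
cup [ 0.493  -0.1699  0.048 ] [ 0.4883 -0.1691  0.048 ] (array([ 0.49226935, -0.16979818,  0.05239952]), np.float64(0.0006703816022052976))
tip [array([ 0.6141, -0.1221]), array([ 0.6241, -0.1539])] [array([ 0.6235, -0.1528]), array([ 0.6166, -0.1221])]
mark (array([0.5841549 , 0.08050079, 0.12975562]), np.float64(0.00016750783076414116)) [0.5844 0.0807 0.129 ] [0.5835 0.0808 0.129 ]
barother [0.568  0.1192 0.129 ] [0.5733 0.1143 0.129 ]
brass [ 0.3719 -0.0177] match [ 0.7051 -0.1431] bluehandle [ 0.3839 -0.2367]
```

apply_moves --deltas '[{"tx": 2.7, "ty": -2.4, "claw": -0.2}, {"tx": 2.7, "ty": -2.4, "claw": -0.2}, {"tx": 2.7, "ty": -2.4, "claw": -0.2}, {"tx": 2.7, "ty": -2.4, "claw": -0.2}, {"tx": 2.7, "ty": -2.4, "claw": -0.2}, {"tx": 2.7, "ty": -2.4, "claw": -0.2}, {"tx": 2.7, "ty": -2.4, "claw": -0.2}, {"tx": 2.7, "ty": -2.4, "claw": -0.2}]'

```text
schema error: expected keys claw, tx, ty, tz, yaw
```

apply_moves --deltas '[{"tx": 2.7, "ty": -2.4, "claw": -0.2}, {"tx": 2.7, "ty": -2.4, "claw": -0.2}, {"tx": 2.7, "ty": -2.4, "claw": -0.2}, {"tx": 2.7, "ty": -2.4, "claw": -0.2}, {"tx": 2.7, "ty": -2.4, "claw": -0.2}, {"tx": 2.7, "ty": -2.4, "claw": -0.2}, {"tx": 2.7, "ty": -2.4, "claw": -0.2}, {"tx": 2.7, "ty": -2.4, "claw": -0.2}]'

```text
schema error: expected keys claw, tx, ty, tz, yaw
```

apply_moves --deltas '[{"tx": 2.7, "ty": -2.4, "tz": 0, "yaw": 0, "claw": -0.2}, {"tx": 2.7, "ty": -2.4, "tz": 0, "yaw": 0, "claw": -0.2}, {"tx": 2.7, "ty": -2.4, "tz": 0, "yaw": 0, "claw": -0.2}, {"tx": 2.7, "ty": -2.4, "tz": 0, "yaw": 0, "claw": -0.2}, {"tx": 2.7, "ty": -2.4, "tz": 0, "yaw": 0, "claw": -0.2}, {"tx": 2.7, "ty": -2.4, "tz": 0, "yaw": 0, "claw": -0.2}, {"tx": 2.7, "ty": -2.4, "tz": 0, "yaw": 0, "claw": -0.2}, {"tx": 2.7, "ty": -2.4, "tz": 0, "yaw": 0, "claw": -0.2}]'

```text
time_s: 1.1
tcp_pos: [0.3341, -0.4095, 0.179]
tool_rot: [0.991, 0.13, -0.0, -0.0]
contact_force: [0.1, -0.9, 0.9]
grip_width: 0.0559
grasp_force: 0.0
```

apply_moves --deltas '[{"tx": 2.7, "ty": -2.4, "tz": 0, "yaw": 0, "claw": -0.2}, {"tx": 2.7, "ty": -2.4, "tz": 0, "yaw": 0, "claw": -0.2}, {"tx": 2.7, "ty": -2.4, "tz": 0, "yaw": 0, "claw": -0.2}, {"tx": 2.7, "ty": -2.4, "tz": 0, "yaw": 0, "claw": -0.2}, {"tx": 2.7, "ty": -2.4, "tz": 0, "yaw": 0, "claw": -0.2}, {"tx": 2.7, "ty": -2.4, "tz": 0, "yaw": 0, "claw": -0.2}, {"tx": 2.7, "ty": -2.4, "tz": 0, "yaw": 0, "claw": -0.2}, {"tx": 2.7, "ty": -2.4, "tz": 0, "yaw": 0, "claw": -0.2}]'

```text
time_s: 2.1
tcp_pos: [0.493, -0.1681, 0.179]
tool_rot: [0.991, 0.131, -0.0, -0.0]
contact_force: [0.4, -0.6, -0.8]
grip_width: 0.0556
grasp_force: 0.0
```

apply_moves --deltas '[{"tx": -0.3, "ty": 0.1, "tz": 3, "yaw": 0, "claw": -0.2}, {"tx": 0, "ty": 0, "tz": 4, "yaw": 0, "claw": -0.2}, {"tx": 0, "ty": 0, "tz": 3.2, "yaw": 0, "claw": -0.2}, {"tx": 0, "ty": 0, "tz": 2, "yaw": 0, "claw": -0.2}, {"tx": 0, "ty": 0, "tz": 2, "yaw": 0, "claw": -0.2}, {"tx": 0, "ty": 0, "tz": 1.4, "yaw": 0, "claw": -0.2}, {"tx": 0, "ty": 0, "tz": 0.6, "yaw": 0, "claw": -0.2}, {"tx": 0, "ty": 0, "tz": 0, "yaw": 0, "claw": -0.2}]'

```text
time_s: 3.1
tcp_pos: [0.4901, -0.1711, 0.0173]
tool_rot: [0.991, 0.131, 0.0, 0.0]
contact_force: [0.5, -0.0, 0.3]
grip_width: 0.0557
grasp_force: 0.0
```

apply_moves --deltas '[{"tx": 0, "ty": 0, "tz": 0, "yaw": 0, "claw": 1}, {"tx": 0, "ty": 0, "tz": 0, "yaw": 0, "claw": 1}, {"tx": 0, "ty": 0, "tz": 0, "yaw": 0, "claw": 1}, {"tx": 0, "ty": 0, "tz": 0, "yaw": 0, "claw": 1}, {"tx": 0, "ty": 0, "tz": 0, "yaw": 0, "claw": 1}, {"tx": 0, "ty": 0, "tz": 0, "yaw": 0, "claw": 1}, {"tx": 0, "ty": 0, "tz": 0, "yaw": 0, "claw": 1}, {"tx": 0, "ty": 0, "tz": 0, "yaw": 0, "claw": 1}]'

```text
time_s: 4.1
tcp_pos: [0.4899, -0.171, 0.0172]
tool_rot: [0.991, 0.131, -0.0, -0.0]
contact_force: [-0.0, 0.0, 0.3]
grip_width: 0.0006
grasp_force: 0.0
```

Run:
```python
from h import *
s=grab('scene','s1');t=grab('top','t1')
cv2.imwrite('pics/c3.png',np.vstack([crop(s,190,160,310,275,3.4)[:, :400],]))
a=crop(s,170,160,290,275,3.3);b=crop(t,250,140,370,255,3.3)
cv2.imwrite('pics/c3.png',np.hstack([a,b]))
print(proj('scene',robot.get_obs()['tcp_pos']),proj('top',robot.get_obs()['tcp_pos']))
```

```text
[241.91249593 222.1885123 ] [306.07419013 211.46360462]
```

View pics/c3.png

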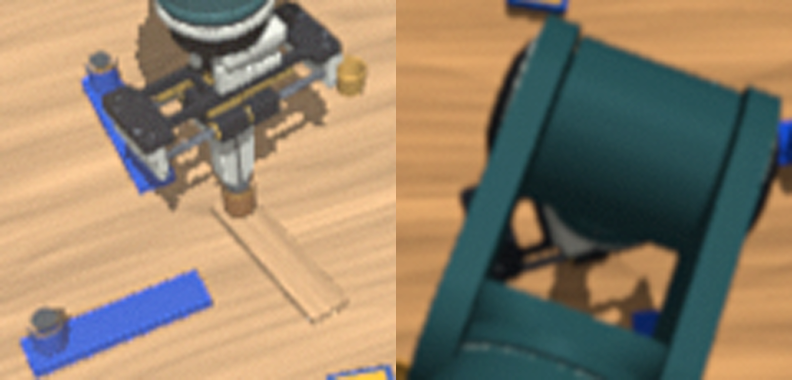

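Crop: the tongue tip at (315,320) hasn't moved. The cup at (240,200) hides the fingertips, which closed on air behind it, on the robot side. I'll raise the closed fingers and check the camera against the TCP.

apply_moves --deltas '[{"tx": 0, "ty": 0, "tz": -1, "yaw": 0, "claw": 1}, {"tx": 0, "ty": 0, "tz": -1, "yaw": 0, "claw": 1}, {"tx": 0, "ty": 0, "tz": -1, "yaw": 0, "claw": 1}, {"tx": 0, "ty": 0, "tz": -1, "yaw": 0, "claw": 1}, {"tx": 0, "ty": 0, "tz": -1, "yaw": 0, "claw": 1}, {"tx": 0, "ty": 0, "tz": -1, "yaw": 0, "claw": 1}, {"tx": 0, "ty": 0, "tz": 0, "yaw": 0, "claw": 1}, {"tx": 0, "ty": 0, "tz": 0, "yaw": 0, "claw": 1}]'

```text
time_s: 5.2
tcp_pos: [0.4898, -0.171, 0.0769]
tool_rot: [0.991, 0.131, -0.0, -0.0]
contact_force: [-0.2, 0.1, 0.4]
grip_width: 0.0004
grasp_force: 0.0
```

Run:
```python
from h import *
s=grab('scene','s2');o=robot.get_obs()
p=proj('scene',o['tcp_pos']); print(p,o['tcp_pos'])
a=crop(s,200,150,300,250,6)
q=(int((p[0]-200)*6),int((p[1]-150)*6)); cv2.drawMarker(a,q,(0,255,0),0,8,1)
cv2.imwrite('pics/c4.png',a)
```

```text
[240.42268314 208.32770117] [ 0.48974274 -0.17092731  0.07677817]
```

View pics/c4.png

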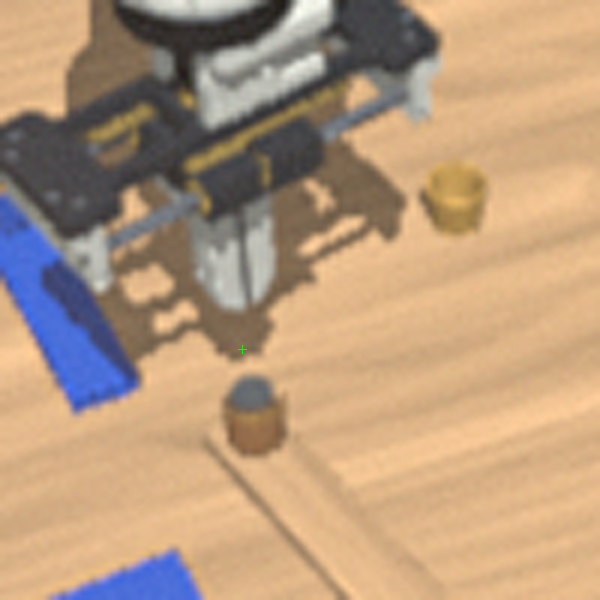

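Fingertip is at (240,305) in the crop, but the reported TCP projects to (242,349). That's about 7 px apart, so there is a real mismatch, and the cup hasn't moved. I'll quantify it.

Run:
```python
from h import *
uv=(200+240.5/6-.5,150+306/6-.5); print(uv)
for z in(.0568,.0768,.0968,.11): print(z,onz('scene',uv,z))
# start picture: dark/gray fingertips in scene0 vs projected start TCP
p=[0.17465,-.65175,.17848]; print(proj('scene',p),proj('top',p))
R0=R.from_quat([.99145,.1305,0,0]).as_matrix()
for n in('scene','top'):
  print(n,[np.round(proj(n,np.array(p)+R0@[0,y,0])) for y in(-.0464,.0464)])
s=cv2.imread('pics/scene0.png');t=cv2.imread('pics/top0.png')
a=crop(s,0,70,70,170,6);b=crop(t,490,320,560,420,5.5)
for im,n,x,y,k in((a,'scene',0,70,6),(b,'top',490,320,5.5)):
  for yy in(-.0464,.0464):
    q=proj(n,np.array(p)+R0@[0,yy,0]); cv2.drawMarker(im,(int((q[0]-x)*k),int((q[1]-y)*k)),(0,255,0),0,8,1)
b=cv2.copyMakeBorder(b,0,600-b.shape[0],0,0,0); cv2.imwrite('pics/c5.png',np.hstack([a,b])[:, :800])
```

```text
(239.58333333333334, 200.5)
0.0568 [ 0.44157094 -0.15822522  0.0568    ]
0.0768 [ 0.46014392 -0.16311113  0.0768    ]
0.0968 [ 0.47871691 -0.16799705  0.0968    ]
0.11 [ 0.49097508 -0.17122176  0.11      ]
[ 39.03273921 157.35609248] [538.4372742  338.21676639]
scene [array([ 56., 151.]), array([ 22., 164.])]
top [array([519., 345.]), array([558., 332.])]
```

View pics/c5.png

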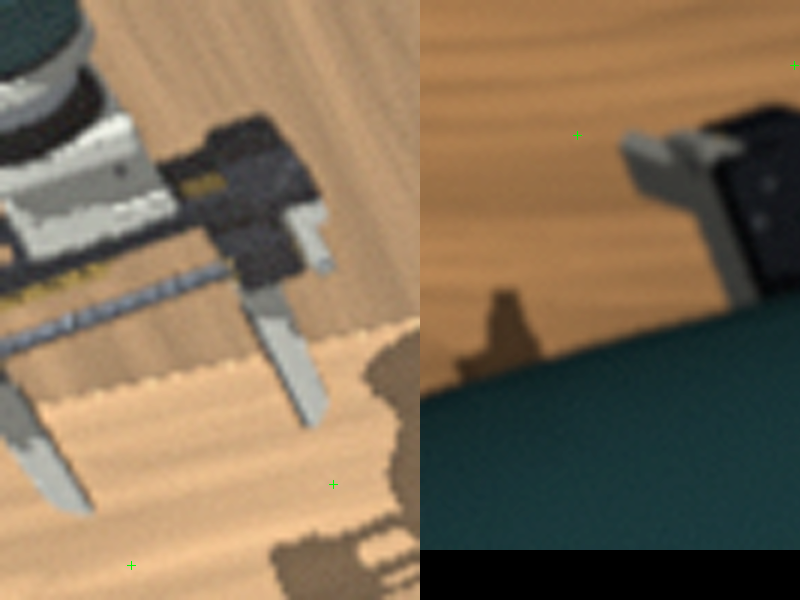

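Start pictures: the finger tip appears at scene (52,140) and top (527,347), but the reported TCP predicts (56,151) and (519,345). The tool and the cameras disagree, so I'll triangulate.

Run:
```python
from h import *
p=np.array([0.17465,-.65175,.17848]);R0=R.from_quat([.99145,.1305,0,0]).as_matrix()
f=p+R0@[0,-.0464,0]; print('expected',f)
for b in((527.2,347.3),(526,346),(528.5,348)):
  print(tri((52,139.8),b), tri((52,139.8),b)[0]-f)
o=robot.get_obs(); print(o['qpos'],o['tool_rot'])
```

```text
expected [ 0.16264318 -0.6069304   0.17848   ]
(array([ 0.16437665, -0.601491  ,  0.21711856]), np.float64(0.0010489991660679507)) [0.00173347 0.0054394  0.03863856]
(array([ 0.16685596, -0.60009822,  0.21800836]), np.float64(0.003301590594230305)) [0.00421278 0.00683219 0.03952836]
(array([ 0.16328652, -0.6026232 ,  0.21717848]), np.float64(0.0012818277621296954)) [0.00064333 0.0043072  0.03869848]
[-3.84998286e-01 -1.82536580e-01  1.89991657e+00  3.34338003e-05
  1.42487266e+00  9.24011339e-01] [ 9.91445953e-01  1.30517481e-01 -2.78894194e-04 -1.77179207e-04]
```

Triangulated height puts the real fingertips about 38 mm above the reported TCP, which agrees with closing just over the cup. I'll reopen, go down beside the tongue and use table contact to fix the offset exactly.

apply_moves --deltas '[{"tx": 0, "ty": 0, "tz": 0, "yaw": 0, "claw": -0.2}, {"tx": 0, "ty": 0, "tz": 0, "yaw": 0, "claw": -0.2}, {"tx": 0, "ty": 0, "tz": 0, "yaw": 0, "claw": -0.2}, {"tx": 0, "ty": 0, "tz": 1, "yaw": 0, "claw": -0.2}, {"tx": 0, "ty": 0, "tz": 2, "yaw": 0, "claw": -0.2}, {"tx": 0, "ty": 0, "tz": 2, "yaw": 0, "claw": -0.2}, {"tx": 0, "ty": 0, "tz": 2, "yaw": 0, "claw": -0.2}, {"tx": 0, "ty": 0, "tz": 1, "yaw": 0, "claw": -0.2}]'

```text
time_s: 6.25
tcp_pos: [0.4893, -0.1708, -0.0047]
tool_rot: [0.991, 0.131, -0.001, -0.0]
contact_force: [-0.3, -0.0, 0.6]
grip_width: 0.0557
grasp_force: 0.0
```

apply_moves --deltas '[{"tx": 0, "ty": 0, "tz": 0.2, "yaw": 0, "claw": -0.2}, {"tx": 0, "ty": 0, "tz": 0.2, "yaw": 0, "claw": -0.2}, {"tx": 0, "ty": 0, "tz": 0.2, "yaw": 0, "claw": -0.2}, {"tx": 0, "ty": 0, "tz": 0.2, "yaw": 0, "claw": -0.2}, {"tx": 0, "ty": 0, "tz": 0.2, "yaw": 0, "claw": -0.2}, {"tx": 0, "ty": 0, "tz": 0.2, "yaw": 0, "claw": -0.2}, {"tx": 0, "ty": 0, "tz": 0, "yaw": 0, "claw": -0.2}, {"tx": 0, "ty": 0, "tz": 0, "yaw": 0, "claw": -0.2}]'

```text
time_s: 7.25
tcp_pos: [0.49, -0.171, -0.0147]
tool_rot: [0.991, 0.131, 0.0, 0.0]
contact_force: [-0.1, -0.0, 0.0]
grip_width: 0.0559
grasp_force: 0.0
```

apply_moves --deltas '[{"tx": 0, "ty": 0, "tz": 0.2, "yaw": 0, "claw": -0.2}, {"tx": 0, "ty": 0, "tz": 0.2, "yaw": 0, "claw": -0.2}, {"tx": 0, "ty": 0, "tz": 0.2, "yaw": 0, "claw": -0.2}, {"tx": 0, "ty": 0, "tz": 0.2, "yaw": 0, "claw": -0.2}, {"tx": 0, "ty": 0, "tz": 0.2, "yaw": 0, "claw": -0.2}, {"tx": 0, "ty": 0, "tz": 0.2, "yaw": 0, "claw": -0.2}, {"tx": 0, "ty": 0, "tz": 0.2, "yaw": 0, "claw": -0.2}, {"tx": 0, "ty": 0, "tz": 0.2, "yaw": 0, "claw": -0.2}]'

```text
time_s: 8.25
tcp_pos: [0.49, -0.171, -0.0309]
tool_rot: [0.991, 0.131, 0.0, 0.0]
contact_force: [-1.0, 0.9, 1.5]
grip_width: 0.0558
grasp_force: 0.0
```

apply_moves --deltas '[{"tx": 0, "ty": 0, "tz": 0.1, "yaw": 0, "claw": -0.2}, {"tx": 0, "ty": 0, "tz": 0.1, "yaw": 0, "claw": -0.2}, {"tx": 0, "ty": 0, "tz": 0.1, "yaw": 0, "claw": -0.2}, {"tx": 0, "ty": 0, "tz": 0.1, "yaw": 0, "claw": -0.2}, {"tx": 0, "ty": 0, "tz": 0, "yaw": 0, "claw": -0.2}, {"tx": 0, "ty": 0, "tz": 0, "yaw": 0, "claw": -0.2}, {"tx": 0, "ty": 0, "tz": 0, "yaw": 0, "claw": -0.2}, {"tx": 0, "ty": 0, "tz": 0, "yaw": 0, "claw": -0.2}]'

```text
time_s: 9.25
tcp_pos: [0.4899, -0.171, -0.0347]
tool_rot: [0.991, 0.131, 0.0, -0.0]
contact_force: [-0.4, -0.4, 0.2]
grip_width: 0.0558
grasp_force: 0.0
```

apply_moves --deltas '[{"tx": 0, "ty": 0, "tz": 0.1, "yaw": 0, "claw": -0.2}, {"tx": 0, "ty": 0, "tz": 0.1, "yaw": 0, "claw": -0.2}, {"tx": 0, "ty": 0, "tz": 0.1, "yaw": 0, "claw": -0.2}, {"tx": 0, "ty": 0, "tz": 0, "yaw": 0, "claw": -0.2}, {"tx": 0, "ty": 0, "tz": 0, "yaw": 0, "claw": -0.2}, {"tx": 0, "ty": 0, "tz": 0, "yaw": 0, "claw": -0.2}, {"tx": 0, "ty": 0, "tz": 0, "yaw": 0, "claw": -0.2}, {"tx": 0, "ty": 0, "tz": 0, "yaw": 0, "claw": -0.2}]'

```text
time_s: 10.25
tcp_pos: [0.49, -0.171, -0.0377]
tool_rot: [0.991, 0.131, 0.0, 0.0]
contact_force: [-0.7, 0.2, -0.0]
grip_width: 0.0557
grasp_force: 0.0
```

apply_moves --deltas '[{"tx": 0, "ty": 0, "tz": 0.1, "yaw": 0, "claw": -0.2}, {"tx": 0, "ty": 0, "tz": 0.1, "yaw": 0, "claw": -0.2}, {"tx": 0, "ty": 0, "tz": 0.1, "yaw": 0, "claw": -0.2}, {"tx": 0, "ty": 0, "tz": 0, "yaw": 0, "claw": -0.2}, {"tx": 0, "ty": 0, "tz": 0, "yaw": 0, "claw": -0.2}, {"tx": 0, "ty": 0, "tz": 0, "yaw": 0, "claw": -0.2}, {"tx": 0, "ty": 0, "tz": 0, "yaw": 0, "claw": -0.2}, {"tx": 0, "ty": 0, "tz": 0, "yaw": 0, "claw": -0.2}]'

```text
time_s: 11.25
tcp_pos: [0.4901, -0.1711, -0.0392]
tool_rot: [0.991, 0.131, -0.0, 0.0]
contact_force: [-10.9, 4.7, 22.6]
grip_width: 0.0561
grasp_force: 11.3
```

Table contact came at reported z ≈ -0.039, so the real tip is 39 mm above the reported TCP. I'll raise to tip height 17 mm and grip.

apply_moves --deltas '[{"tx": 0, "ty": 0, "tz": -0.9, "yaw": 0, "claw": -0.2}, {"tx": 0, "ty": 0, "tz": -0.9, "yaw": 0, "claw": -0.2}, {"tx": 0, "ty": 0, "tz": 0, "yaw": 0, "claw": 1}, {"tx": 0, "ty": 0, "tz": 0, "yaw": 0, "claw": 1}, {"tx": 0, "ty": 0, "tz": 0, "yaw": 0, "claw": 1}, {"tx": 0, "ty": 0, "tz": 0, "yaw": 0, "claw": 1}, {"tx": 0, "ty": 0, "tz": 0, "yaw": 0, "claw": 1}, {"tx": 0, "ty": 0, "tz": 0, "yaw": 0, "claw": 1}]'

```text
time_s: 12.25
tcp_pos: [0.4899, -0.171, -0.0229]
tool_rot: [0.991, 0.131, -0.0, -0.0]
contact_force: [0.4, 0.2, -1.0]
grip_width: 0.0286
grasp_force: 30.0
```

apply_moves --deltas '[{"tx": 0, "ty": 0, "tz": -1.5, "yaw": 0, "claw": 1}, {"tx": 0, "ty": 0, "tz": -3, "yaw": 0, "claw": 1}, {"tx": 0, "ty": 0, "tz": -3, "yaw": 0, "claw": 1}, {"tx": 0, "ty": -1.5, "tz": -1.5, "yaw": 0, "claw": 1}, {"tx": -0.3, "ty": -3.3, "tz": 0, "yaw": 0, "claw": 1}, {"tx": -0.3, "ty": -3.5, "tz": 0, "yaw": 0, "claw": 1}, {"tx": -0.3, "ty": -3.5, "tz": 0, "yaw": 0, "claw": 1}, {"tx": -0.3, "ty": -3.5, "tz": 0, "yaw": 0, "claw": 1}]'

```text
time_s: 13.25
tcp_pos: [0.4377, -0.0247, 0.0671]
tool_rot: [0.991, 0.131, -0.0, -0.0]
contact_force: [0.4, 0.5, -0.8]
grip_width: 0.028
grasp_force: 30.0
```

apply_moves --deltas '[{"tx": -0.2, "ty": -3.5, "tz": 0, "yaw": 0, "claw": 1}, {"tx": -0.2, "ty": -3.5, "tz": 0, "yaw": 0, "claw": 1}, {"tx": -0.1, "ty": -3.5, "tz": 0, "yaw": 0, "claw": 1}, {"tx": -0.1, "ty": -3.5, "tz": 0, "yaw": 0.1, "claw": 1}, {"tx": 0, "ty": 0, "tz": 0, "yaw": 0.14, "claw": 1}, {"tx": 0, "ty": 0, "tz": 0, "yaw": 0.14, "claw": 1}, {"tx": 0, "ty": 0, "tz": 0, "yaw": 0.1, "claw": 1}, {"tx": 0, "ty": 0, "tz": 0, "yaw": 0.1, "claw": 1}]'

```text
time_s: 14.25
tcp_pos: [0.396, 0.1078, 0.0671]
tool_rot: [0.987, -0.16, -0.0, -0.0]
contact_force: [-0.5, -0.4, -1.6]
grip_width: 0.0283
grasp_force: 30.0
```

Run:
```python
from h import *
s=grab('scene','s3');t=grab('top','t3');o=robot.get_obs()
print(o['tcp_pos'],R.from_quat(o['tool_rot']).as_matrix()[:,0],o['grip_width'])
a=crop(s,250,120,370,250,4.5);b=crop(t,170,135,240,265,4.5)
cv2.imwrite('pics/c6.png',np.hstack([a,b])[:, :800])
```

```text
[0.39606556 0.107732   0.06713154] [ 9.49470806e-01 -3.13855248e-01 -2.68471987e-04] 0.02818390445709608
```

View pics/c6.png

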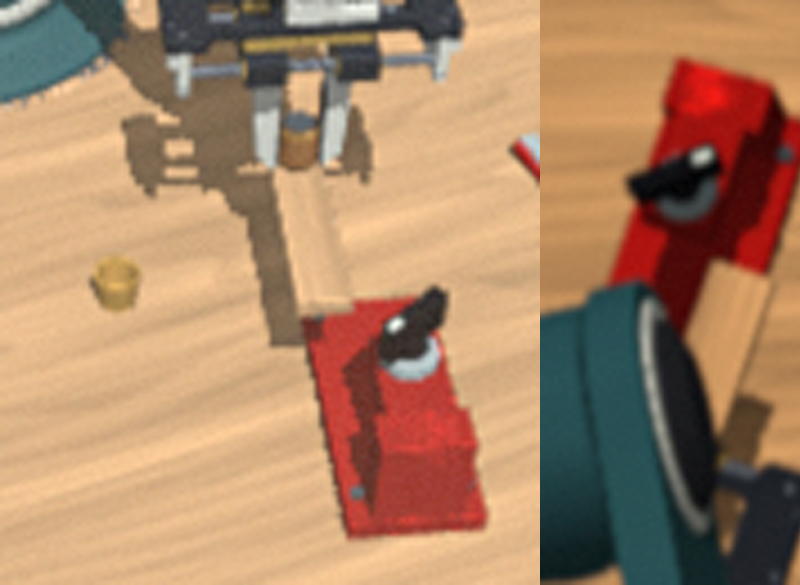

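The arm is held with its cup between the fingers. Tongue tip corners are at (712,260) and (772,275) in the top crop, and (300,312) and (352,300) in the scene crop. I'll measure its yaw and tip.

Run:
```python
from h import *
T=lambda X,Y:(170+(X-540+.5)/4.5-.5,135+(Y+.5)/4.5-.5)
S=lambda X,Y:(250+(X+.5)/4.5-.5,120+(Y+.5)/4.5-.5)
for z in(.098,.102): 
  a,b,c=[onz('top',T(*p),z)[:2] for p in((712,260),(772,275),(720,425))]
  d=b-c; print(z,a,b,(a+b)/2,'width',np.linalg.norm(a-b),'edge yaw',np.degrees(np.arctan2(d[1],d[0])))
  a,b,c,e=[onz('scene',S(*p),z)[:2] for p in((300,308),(352,297),(275,180),(325,180))]
  for d in(a-c,b-e): print('scene',(a+b)/2,'yaw',np.degrees(np.arctan2(d[1],d[0])),np.linalg.norm(a-b))
print(tri(S(300,308),T(772,275)),tri(S(352,297),T(712,260)))
t=cv2.imread('pics/t3.png')
# fit right edge of tongue in top: wood over red
h=cv2.cvtColor(t,cv2.COLOR_BGR2HSV); 
for v in range(196,224,3): print(v,''.join('%4d'%x for x in t[v,200:228,1]))
```

```text
0.098 [0.53318103 0.08090991] [0.52377152 0.04745292] [0.52847628 0.06418141] width 0.03475498757904802 edge yaw -19.08722847485432
scene [0.52168433 0.0672149 ] yaw -18.393427884175658 0.03514258492788341
scene [0.52168433 0.0672149 ] yaw -18.082648341853172 0.03514258492788341
0.102 [0.53236907 0.0802291 ] [0.52299869 0.04691123] [0.52768388 0.06357017] width 0.03461045957617778 edge yaw -19.087228474854307
scene [0.525201   0.06512399] yaw -18.393427884175683 0.03497639179823985
scene [0.525201   0.06512399] yaw -18.082648341853144 0.03497639179823985
(array([0.5231376 , 0.04730433, 0.1020456 ]), np.float64(0.0008361096452226498)) (array([0.53146654, 0.07962058, 0.1068517 ]), np.float64(0.0004529350284091922))
196    7   5   5   5   5   9  38  74  94 101 105 108 109 111 111 111 108  96  85  78  78  87  93  95  95  96  96  93
199    6   7   7   4  11  37  72  92 100 102 106 107 108 109 116 115 112 111 116 117 107  88  92 102 106 106 105 107
202    7   6   5  13  37  72  92  99 103 106 107 106 111 114 115 110 109 113 115 105  88  97 110 112 112 113 113 114
205    6   5  12  44  77  93  98 101 104 108 107 109 112 113 112 110 113 114 101  85  94 107 108 109 109 108 108 107
208   11  16  46  82  97  99 101 104 108 108 110 113 112 111 111 113 114 100  82  90 101 103 102 104 104 103 103 103
211   17  25  49  78  94 102 106 109 108 109 111 110 110 110 111 111  99  78  83  93  94  94  92  91  92  90  94  91
214   20  16  16  28  60  92 106 108 107 110 111 111 111 111 110  97  80  84  94  95  95  96  95  96  95  97  97  98
217   21  21  17  13  23  55  91 106 108 110 111 111 113 111  95  79  85  93  95  94  94  94  93  91  92  91  89  89
220   20  19  19  15  12  24  58  94 108 110 110 110 108  96  82  90  98  99  96  96  97  95  95  96  96  97  97  96
223   20  21  21  16  11  13  26  63  98 111 112 108  89  61  49  51  54  60  73  85  93  98 101 101 102 102 103 103
```

Run:
```python
from h import *
T=lambda X,Y:(170+(X+.5)/4.5-.5,135+(Y+.5)/4.5-.5)
S=lambda X,Y:(220+(X+.5)/5-.5,175+(Y+.5)/5-.5)
print('collar',onz('top',T(146,187),.093),onz('scene',S(607,117),.093))
t=cv2.imread('pics/top0.png').astype(float); g=t[...,1]  # green: red bed low, wood high
def fit(rows,side):
    P=[]
    for v in rows:
        r=g[v]
        c=195 if v>190 else 215
        # center in bed: pick along slanted axis
        c=int(round(195+(225-v)*0.32))
        if side=='R': 
            u=c
            while r[u]<45: u+=1
            P.append((u-1+(45-r[u-1])/(r[u]-r[u-1]),v))
        else:
            u=c
            while r[u]<45: u-=1
            P.append((u+1-(45-r[u+1])/(r[u]-r[u+1]),v))
    W=np.array([onz('top',p,.016)[:2] for p in P])
    vx,vy,x0,y0=cv2.fitLine(W.astype(np.float32),cv2.DIST_HUBER,0,1e-4,1e-4).ravel()
    if vx<0: vx,vy=-vx,-vy
    return np.degrees(np.arctan2(vy,vx)),np.array([x0,y0])
for s,rows in(('R',range(168,222)),('L',range(188,217))):
    print(s,fit(rows,s))
aR,pR=fit(range(168,222),'R');aL,pL=fit(range(188,217),'L')
a=np.radians(-18); n=np.array([-np.sin(a),np.cos(a)])
print('lat R,L,mid',pR@n,pL@n,(pR+pL)@n/2,'origin est',np.array([.5968,.0907])@n,'tip',np.array([.5265,.0645])@n)
```

```text
collar [0.57668425 0.09657171 0.093     ] [0.57809931 0.09849364 0.093     ]
R (np.float32(-17.6915), array([0.5382323 , 0.06186635], dtype=float32))
L (np.float32(-17.811432), array([0.5351522 , 0.15794913], dtype=float32))
lat R,L,mid 0.22516133156857418 0.3155896772209939 0.2703755079377456 origin est 0.27068216827093905 tip 0.2240405928394472
```

apply_moves --deltas '[{"tx": 0, "ty": 0, "tz": 0, "yaw": -0.01, "claw": 1}, {"tx": 0, "ty": -1.5, "tz": 0, "yaw": 0, "claw": 1}, {"tx": 0, "ty": -1.5, "tz": 0, "yaw": 0, "claw": 1}, {"tx": 0, "ty": -1.5, "tz": 0, "yaw": 0, "claw": 1}, {"tx": 0, "ty": 0, "tz": 2.5, "yaw": 0, "claw": 1}, {"tx": 0, "ty": 0, "tz": 2.5, "yaw": 0, "claw": 1}, {"tx": 0, "ty": 0, "tz": 1.75, "yaw": 0, "claw": 1}, {"tx": 0, "ty": 0, "tz": 0, "yaw": 0, "claw": 1}]'

```text
time_s: 15.35
tcp_pos: [0.4098, 0.1504, -0.0013]
tool_rot: [0.988, -0.153, -0.001, 0.0]
contact_force: [-0.1, -0.1, -1.2]
grip_width: 0.0284
grasp_force: 30.0
```

Run:
```python
from h import *
s=grab('scene','s4');t=grab('top','t4');o=robot.get_obs()
print(o['tcp_pos'],R.from_quat(o['tool_rot']).as_matrix()[:,0],o['contact_force'])
a=crop(s,290,135,375,240,5.5)
b=crop(t,170,150,235,255,5.5)
cv2.imwrite('pics/c7.png',np.hstack([a,b])[:600, :800])
```

```text
[0.41075477 0.15048449 0.0004133 ] [ 9.52905974e-01 -3.03265678e-01  3.65664559e-04] [ 0.51187438 -0.6721569  -1.96392935]
```

View pics/c7.png

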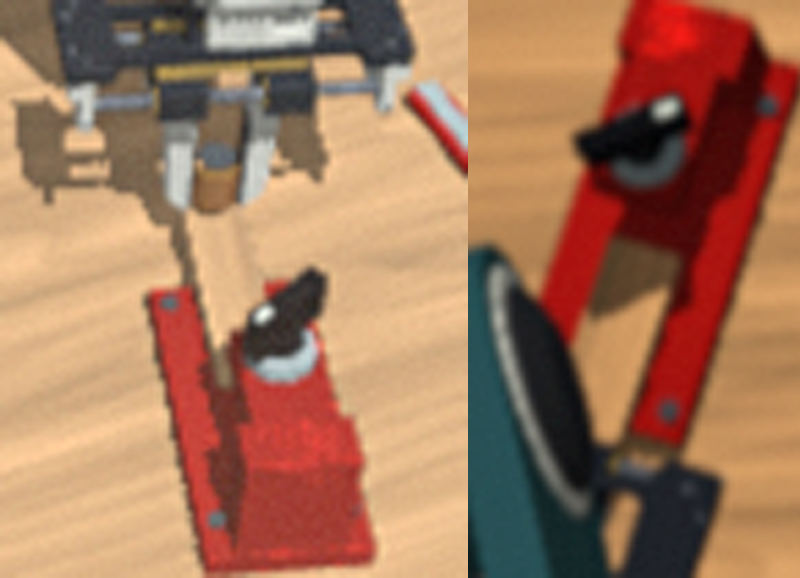

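The tongue lies parallel to and centred on the bed, its tip at top crop (620,237) to (682,252), with the overhang just ahead. I'll compute its press coordinates.

Run:
```python
from h import *
T=lambda X,Y:(170+(X-468+.5)/5.5-.5,150+(Y+.5)/5.5-.5)
a=np.radians(-17.8);ux=np.array([np.cos(a),np.sin(a)]);uy=np.array([-ux[1],ux[0]])
O=np.array([.5775,.097])+.020*ux; print('O',O)
for p in((620,237),(682,252)):
  w=onz('top',T(*p),.0345)[:2]-O; print('tip press',w@ux,w@uy)
w=robot.get_obs()['tcp_pos'][:2]-O; print('tcp press',w@ux,w@uy)
```

```text
O [0.59654259 0.09088609]
tip press -0.057038426454571876 0.012360267709802905
tip press -0.055650279481480346 -0.01889098429124759
tcp press -0.19511299061371673 -4.9082087147385434e-05
```

apply_moves --deltas '[{"tx": 0.9, "ty": 0, "tz": 0, "yaw": 0, "claw": 1}, {"tx": 0.9, "ty": 0, "tz": 0, "yaw": 0, "claw": 1}, {"tx": 0.9, "ty": 0, "tz": 0, "yaw": 0, "claw": 1}, {"tx": 0.9, "ty": 0, "tz": 0, "yaw": 0, "claw": 1}, {"tx": 0.9, "ty": 0, "tz": 0, "yaw": 0, "claw": 1}, {"tx": 0.7, "ty": 0, "tz": 0, "yaw": 0, "claw": 1}, {"tx": 0, "ty": 0, "tz": 0, "yaw": 0, "claw": 1}, {"tx": 0, "ty": 0, "tz": 0, "yaw": 0, "claw": 1}]'

```text
time_s: 16.45
tcp_pos: [0.4598, 0.1345, -0.0003]
tool_rot: [0.988, -0.153, -0.0, 0.0]
contact_force: [0.1, -0.7, -2.3]
grip_width: 0.0289
grasp_force: 30.0
```

apply_moves --deltas '[{"tx": 0.5, "ty": 0, "tz": 0, "yaw": 0, "claw": 1}, {"tx": 0.5, "ty": 0, "tz": 0, "yaw": 0, "claw": 1}, {"tx": 0.4, "ty": 0, "tz": 0, "yaw": 0, "claw": 1}, {"tx": 0.4, "ty": 0, "tz": 0, "yaw": 0, "claw": 1}, {"tx": 0.3, "ty": 0, "tz": 0, "yaw": 0, "claw": 1}, {"tx": 0.2, "ty": 0, "tz": 0, "yaw": 0, "claw": 1}, {"tx": 0, "ty": 0, "tz": 0, "yaw": 0, "claw": 1}, {"tx": 0, "ty": 0, "tz": 0, "yaw": 0, "claw": 1}]'

```text
time_s: 17.45
tcp_pos: [0.4818, 0.1275, -0.0003]
tool_rot: [0.988, -0.154, -0.0, 0.0]
contact_force: [0.4, 0.3, -1.4]
grip_width: 0.0282
grasp_force: 30.0
```

apply_moves --deltas '[{"tx": 0.2, "ty": 0, "tz": 0, "yaw": 0, "claw": 1}, {"tx": 0, "ty": 0, "tz": 0.15, "yaw": 0, "claw": 1}, {"tx": 0, "ty": 0, "tz": 0.15, "yaw": 0, "claw": 1}, {"tx": 0, "ty": 0, "tz": 0.15, "yaw": 0, "claw": 1}, {"tx": 0, "ty": 0, "tz": 0.1, "yaw": 0, "claw": 1}, {"tx": 0, "ty": 0, "tz": 0.05, "yaw": 0, "claw": 1}, {"tx": 0, "ty": 0, "tz": 0, "yaw": 0, "claw": 1}, {"tx": 0, "ty": 0, "tz": 0, "yaw": 0, "claw": 1}]'

```text
time_s: 18.45
tcp_pos: [0.4838, 0.1268, -0.0062]
tool_rot: [0.988, -0.153, 0.0, 0.0]
contact_force: [-0.5, 0.2, -0.3]
grip_width: 0.0286
grasp_force: 30.0
```

apply_moves --deltas '[{"tx": 0, "ty": 0, "tz": 0.05, "yaw": 0, "claw": 1}, {"tx": 0, "ty": 0, "tz": 0.05, "yaw": 0, "claw": 1}, {"tx": 0, "ty": 0, "tz": 0, "yaw": 0, "claw": 1}, {"tx": 0, "ty": 0, "tz": 0, "yaw": 0, "claw": 1}, {"tx": 0, "ty": 0, "tz": 0, "yaw": 0, "claw": 1}, {"tx": 0, "ty": 0, "tz": 0, "yaw": 0, "claw": 1}, {"tx": 0, "ty": 0, "tz": 0, "yaw": 0, "claw": 1}, {"tx": 0, "ty": 0, "tz": 0, "yaw": 0, "claw": 1}]'

```text
time_s: 19.45
tcp_pos: [0.4838, 0.1269, -0.0071]
tool_rot: [0.988, -0.153, 0.0, -0.0]
contact_force: [-2.6, 0.7, 4.0]
grip_width: 0.0285
grasp_force: 30.0
```

apply_moves --deltas '[{"tx": 0, "ty": 0, "tz": 0, "yaw": 0, "claw": -0.2}, {"tx": 0, "ty": 0, "tz": 0, "yaw": 0, "claw": -0.2}, {"tx": 0, "ty": 0, "tz": 0, "yaw": 0, "claw": -0.2}, {"tx": 0, "ty": 0, "tz": -1.5, "yaw": 0, "claw": -0.2}, {"tx": 0, "ty": 0, "tz": -2.5, "yaw": 0, "claw": -0.2}, {"tx": 0, "ty": 0, "tz": -3, "yaw": 0, "claw": -0.2}, {"tx": 0, "ty": 0, "tz": -3, "yaw": 0, "claw": -0.2}, {"tx": 0, "ty": 0, "tz": -3, "yaw": 0, "claw": -0.2}]'

```text
time_s: 20.45
tcp_pos: [0.4838, 0.1269, 0.125]
tool_rot: [0.988, -0.153, 0.001, -0.0]
contact_force: [0.2, 0.7, -0.0]
grip_width: 0.0557
grasp_force: 0.0
```

Run:
```python
from h import *
s=grab('scene','s5');t=grab('top','t5');o=robot.get_obs()
print(o['tcp_pos'],o['qpos'],o['torque'])
a=crop(s,290,135,375,240,5.5)
b=crop(t,170,150,235,255,5.5)
cv2.imwrite('pics/c8.png',np.hstack([a,b])[:600, :800])
```

```text
[0.4851757  0.12715626 0.12726531] [ 2.05448762e-01 -2.55667700e-01  1.87815396e+00  9.11205273e-06
  1.51354302e+00  2.08442362e+00] [0.00804488 0.02715249 0.05854462]
```

View pics/c8.png

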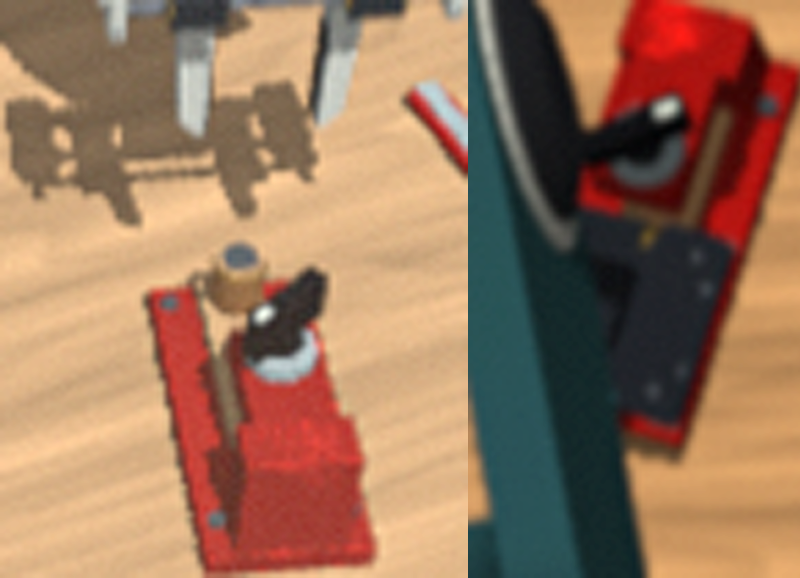

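Top crop: the tongue runs straight in beside the column toward (725,107). Scene crop: the cup stands upright at (240,275), with the bar mark at (265,315). That was my last picture view, so numbers only from here. Moving over the bar.

apply_moves --deltas '[{"tx": 3.3, "ty": 0, "tz": 0, "yaw": 0, "claw": -0.2}, {"tx": 3.3, "ty": 0, "tz": 0, "yaw": 0, "claw": -0.2}, {"tx": 3.1, "ty": 0, "tz": 0, "yaw": 0, "claw": -0.2}, {"tx": 0, "ty": 0, "tz": 0, "yaw": -0.16, "claw": -0.2}, {"tx": 0, "ty": 0, "tz": 0, "yaw": -0.16, "claw": -0.2}, {"tx": 0, "ty": 0, "tz": 0, "yaw": -0.16, "claw": -0.2}, {"tx": 0, "ty": 0, "tz": 0, "yaw": -0.16, "claw": -0.2}, {"tx": 0, "ty": 0, "tz": 0, "yaw": -0.16, "claw": -0.2}]'

```text
time_s: 21.55
tcp_pos: [0.576, 0.0974, 0.1227]
tool_rot: [0.969, 0.246, -0.0, -0.0]
contact_force: [-1.1, -0.0, 0.1]
grip_width: 0.0559
grasp_force: 0.0
```

apply_moves --deltas '[{"tx": 0, "ty": 0, "tz": 0, "yaw": -0.18, "claw": -0.2}, {"tx": 0, "ty": 0, "tz": 0, "yaw": -0.18, "claw": -0.2}, {"tx": 0, "ty": 0, "tz": 0, "yaw": -0.18, "claw": -0.2}, {"tx": 0, "ty": 0, "tz": 0, "yaw": -0.18, "claw": -0.2}, {"tx": 0, "ty": 0, "tz": 0, "yaw": -0.18, "claw": -0.2}, {"tx": 0, "ty": 0, "tz": 0, "yaw": -0.18, "claw": -0.2}, {"tx": 0, "ty": 0, "tz": 0, "yaw": -0.18, "claw": -0.2}, {"tx": 0, "ty": 0, "tz": 0, "yaw": -0.18, "claw": -0.2}]'

```text
time_s: 22.55
tcp_pos: [0.576, 0.0974, 0.1227]
tool_rot: [0.566, 0.824, -0.0, -0.0]
contact_force: [0.2, 0.3, 0.9]
grip_width: 0.0559
grasp_force: 0.0
```

Run:
```python
from h import *
o=robot.get_obs();M=R.from_quat(o['tool_rot']).as_matrix()
d=np.array([.5775,.097])-o['tcp_pos'][:2]
print(o['tcp_pos'],o['qpos'][5],'psi',np.degrees(np.arctan2(M[1,0],M[0,0])),'d tool',d@M[:2,0],d@M[:2,1],o['torque'])
a=np.radians(-17.8);ux=np.array([np.cos(a),np.sin(a)]);uy=np.array([-ux[1],ux[0]]);O=np.array([.5775,.097])+.020*ux
w=onz('top',(216.2,169),.028)[:2]-O;print('tongue right edge end',w@ux,w@uy)
# bar direction: dark pixels in pre-bar scene image s5 vs top0
t=cv2.imread('pics/top0.png');h=t.max(2)[165:190,185:215]; m=(h<35).astype('uint8')
n,l,st,c=cv2.connectedComponentsWithStats(m); print(st.tolist())
```

```text
[0.57599855 0.09742263 0.12274168] -0.2431063095217771 psi 111.02675758038491 d tool -0.0009332141121464711 0.0012498287992801509 [-0.05003077 -0.10582187  0.00846942]
tongue right edge end 0.020841688198511604 -0.014987785430255644
[[0, 0, 30, 25, 619], [5, 5, 20, 10, 131]]
```

apply_moves --deltas '[{"tx": -0.1, "ty": 0.1, "tz": 1.5, "yaw": 0, "claw": -0.2}, {"tx": 0, "ty": 0, "tz": 1.5, "yaw": 0, "claw": -0.2}, {"tx": 0, "ty": 0, "tz": 1.2, "yaw": 0, "claw": -0.2}, {"tx": 0, "ty": 0, "tz": 1, "yaw": 0, "claw": -0.2}, {"tx": 0, "ty": 0, "tz": 0.7, "yaw": 0, "claw": -0.2}, {"tx": 0, "ty": 0, "tz": 0.3, "yaw": 0, "claw": -0.2}, {"tx": 0, "ty": 0, "tz": 0, "yaw": 0, "claw": -0.2}, {"tx": 0, "ty": 0, "tz": 0, "yaw": 0, "claw": -0.2}]'

```text
time_s: 23.55
tcp_pos: [0.5777, 0.0969, 0.0612]
tool_rot: [0.569, 0.823, 0.0, 0.0]
contact_force: [1.2, -0.7, -0.4]
grip_width: 0.056
grasp_force: 0.0
```

apply_moves --deltas '[{"tx": 0, "ty": 0, "tz": 0, "yaw": 0, "claw": 1}, {"tx": 0, "ty": 0, "tz": 0, "yaw": 0, "claw": 1}, {"tx": 0, "ty": 0, "tz": 0, "yaw": 0, "claw": 1}, {"tx": 0, "ty": 0, "tz": 0, "yaw": 0, "claw": 1}, {"tx": 0, "ty": 0, "tz": 0, "yaw": 0, "claw": 1}, {"tx": 0, "ty": 0, "tz": 0, "yaw": 0, "claw": 1}, {"tx": 0, "ty": 0, "tz": 0, "yaw": 0, "claw": 1}, {"tx": 0, "ty": 0, "tz": 0, "yaw": 0, "claw": 1}]'

```text
time_s: 24.55
tcp_pos: [0.5772, 0.0967, 0.0616]
tool_rot: [0.569, 0.823, -0.0, -0.0]
contact_force: [-7.7, -2.1, 9.9]
grip_width: 0.0126
grasp_force: 48.5
```

```bash
cat > st.py <<'E'
from h import *
L=[]
for i in range(3):
    o=robot.get_obs(); L.append(o['torque']); 
    if i<2: imaging.get_image('top')
M=R.from_quat(o['tool_rot']).as_matrix()
print(o['time_s'],np.round(o['tcp_pos'],4),'psi',np.degrees(np.arctan2(M[1,0],M[0,0])).round(2),'q6',o['qpos'][5].round(3),'tz',np.round([l[2] for l in L],3),'F',o['contact_force'].round(1),'eff6',o['effort'][5].round(3),o['grip_width'].round(4))
E
python3 st.py
```

```text
Traceback (most recent call last):
  File "st.py", line 7, in <module>
    print(o['time_s'],np.round(o['tcp_pos'],4),'psi',np.degrees(np.arctan2(M[1,0],M[0,0])).round(2),'q6',o['qpos'][5].round(3),'tz',np.round([l[2] for l in L],3),'F',o['contact_force'].round(1),'eff6',o['effort'][5].round(3),o['grip_width'].round(4))
                                                                                                                                                                                                                                 ^^^^^^^^^^^^^^^^^^^^^
AttributeError: 'float' object has no attribute 'round'
```

apply_moves --deltas '[{"tx": 0, "ty": 0, "tz": 0, "yaw": 0.1, "claw": 1}, {"tx": 0, "ty": 0, "tz": 0, "yaw": 0.1, "claw": 1}, {"tx": 0, "ty": 0, "tz": 0, "yaw": 0.1, "claw": 1}, {"tx": 0, "ty": 0, "tz": 0, "yaw": 0.1, "claw": 1}, {"tx": 0, "ty": 0, "tz": 0, "yaw": 0.1, "claw": 1}, {"tx": 0, "ty": 0, "tz": 0, "yaw": 0.1, "claw": 1}, {"tx": 0, "ty": 0, "tz": 0, "yaw": 0.1, "claw": 1}, {"tx": 0, "ty": 0, "tz": 0, "yaw": 0.1, "claw": 1}]'

```text
time_s: 25.65
tcp_pos: [0.5758, 0.0967, 0.0615]
tool_rot: [0.845, 0.535, -0.002, -0.001]
contact_force: [-22.0, -1.8, 16.8]
grip_width: 0.0132
grasp_force: 50.0
```

```bash
sed -i "s/o\['grip_width'\].round(4)/o['grip_width']/" st.py; python3 st.py
```

```text
25.75 [0.5757 0.0967 0.0616] psi 64.68 q6 0.565 tz [0.223 0.141 0.084] F [-21.5  -2.   17.4] eff6 1.788 0.012795784556498099
```

apply_moves --deltas '[{"tx": -0.05, "ty": -0.1, "tz": -0.1, "yaw": 0, "claw": 1}, {"tx": -0.05, "ty": -0.1, "tz": 0, "yaw": 0.1, "claw": 1}, {"tx": 0, "ty": 0, "tz": 0, "yaw": 0.1, "claw": 1}, {"tx": 0, "ty": 0, "tz": 0, "yaw": 0.1, "claw": 1}, {"tx": 0, "ty": 0, "tz": 0, "yaw": 0.1, "claw": 1}, {"tx": 0, "ty": 0, "tz": 0, "yaw": 0.1, "claw": 1}, {"tx": 0, "ty": 0, "tz": 0, "yaw": 0.1, "claw": 1}, {"tx": 0, "ty": 0, "tz": 0, "yaw": 0.1, "claw": 1}]'

```text
time_s: 26.75
tcp_pos: [0.5744, 0.0976, 0.0617]
tool_rot: [0.977, 0.213, -0.001, -0.001]
contact_force: [-8.4, 6.8, 4.7]
grip_width: 0.0129
grasp_force: 36.6
```

```bash
sed -i "s/range(3)/range(6)/;s/i<2/i<5/" st.py; python3 st.py
```

```text
27.0 [0.5744 0.0976 0.0617] psi 24.75 q6 1.262 tz [ 0.145  0.149 -0.106 -0.14  -0.141 -0.161] F [-7.3  5.4  4. ] eff6 -0.094 0.013222187047402592
```

apply_moves --deltas '[{"tx": 0, "ty": -0.06, "tz": 0, "yaw": 0.0, "claw": 1}, {"tx": 0, "ty": 0, "tz": 0, "yaw": 0.04, "claw": 1}, {"tx": 0, "ty": 0, "tz": 0, "yaw": 0.04, "claw": 1}, {"tx": 0, "ty": 0, "tz": 0, "yaw": 0.04, "claw": 1}, {"tx": 0, "ty": 0, "tz": 0, "yaw": 0.04, "claw": 1}, {"tx": 0, "ty": 0, "tz": 0, "yaw": 0.04, "claw": 1}, {"tx": 0, "ty": 0, "tz": 0, "yaw": 0.04, "claw": 1}, {"tx": 0, "ty": 0, "tz": 0, "yaw": 0.04, "claw": 1}]'

```text
time_s: 28.0
tcp_pos: [0.5742, 0.0982, 0.0618]
tool_rot: [0.997, 0.075, -0.001, -0.001]
contact_force: [-6.8, 6.4, 3.3]
grip_width: 0.0127
grasp_force: 37.3
```

```bash
python3 st.py
```

```text
28.25 [0.5742 0.0982 0.0618] psi 8.72 q6 1.543 tz [0.178 0.166 0.059 0.052 0.081 0.072] F [-7.9  6.4  4.2] eff6 0.045 0.012598771784914647
```

apply_moves --deltas '[{"tx": 0, "ty": -0.05, "tz": 0, "yaw": 0.035, "claw": 1}, {"tx": 0, "ty": 0, "tz": 0, "yaw": 0.035, "claw": 1}, {"tx": 0, "ty": 0, "tz": 0, "yaw": 0.035, "claw": 1}, {"tx": 0, "ty": 0, "tz": 0, "yaw": 0.035, "claw": 1}, {"tx": 0, "ty": 0, "tz": 0, "yaw": 0.035, "claw": 1}, {"tx": 0, "ty": 0, "tz": 0, "yaw": 0.035, "claw": 1}, {"tx": 0, "ty": 0, "tz": 0, "yaw": 0.035, "claw": 1}, {"tx": 0, "ty": 0, "tz": 0, "yaw": 0.035, "claw": 1}]'

```text
time_s: 29.25
tcp_pos: [0.5742, 0.0988, 0.0618]
tool_rot: [0.998, -0.064, -0.001, -0.001]
contact_force: [-7.0, 6.7, 3.6]
grip_width: 0.0127
grasp_force: 37.2
```

```bash
sed -i "s/range(6)/range(4)/;s/i<5/i<3/" st.py; python3 st.py
```

```text
29.4 [0.5741 0.0987 0.0618] psi -7.33 q6 1.824 tz [0.135 0.161 0.118 0.04 ] F [-6.4  5.9  4.4] eff6 0.282 0.01278907632805673
```

apply_moves --deltas '[{"tx": 0, "ty": 0, "tz": 0, "yaw": 0.035, "claw": 1}, {"tx": 0, "ty": 0, "tz": 0, "yaw": 0.035, "claw": 1}, {"tx": 0, "ty": 0, "tz": 0, "yaw": 0.035, "claw": 1}, {"tx": 0, "ty": 0, "tz": 0, "yaw": 0.035, "claw": 1}, {"tx": 0, "ty": 0, "tz": 0, "yaw": 0.035, "claw": 1}, {"tx": 0, "ty": 0, "tz": 0, "yaw": 0.035, "claw": 1}, {"tx": 0, "ty": 0, "tz": 0, "yaw": 0.035, "claw": 1}, {"tx": 0, "ty": 0, "tz": 0, "yaw": 0.035, "claw": 1}]'

```text
time_s: 30.4
tcp_pos: [0.5742, 0.0993, 0.0617]
tool_rot: [0.979, -0.203, -0.001, -0.001]
contact_force: [-5.3, 10.2, 3.2]
grip_width: 0.0131
grasp_force: 37.6
```

```bash
python3 st.py
```

```text
30.55 [0.5743 0.0992 0.0618] psi -23.36 q6 2.104 tz [0.267 0.259 0.183 0.28 ] F [-5.7  9.3  1.7] eff6 0.427 0.012726586394546354
```

apply_moves --deltas '[{"tx": 0, "ty": 0, "tz": 0, "yaw": 0.03, "claw": 1}, {"tx": 0, "ty": 0, "tz": 0, "yaw": 0.03, "claw": 1}, {"tx": 0, "ty": 0, "tz": 0, "yaw": 0.03, "claw": 1}, {"tx": 0, "ty": 0, "tz": 0, "yaw": 0.03, "claw": 1}, {"tx": 0, "ty": 0, "tz": 0, "yaw": 0.03, "claw": 1}, {"tx": 0, "ty": 0, "tz": 0, "yaw": 0.03, "claw": 1}, {"tx": 0, "ty": 0, "tz": 0, "yaw": 0, "claw": 1}, {"tx": 0, "ty": 0, "tz": 0, "yaw": 0, "claw": 1}]'

```text
time_s: 31.55
tcp_pos: [0.5744, 0.0996, 0.0618]
tool_rot: [0.957, -0.29, -0.001, -0.001]
contact_force: [-4.0, 13.1, 0.5]
grip_width: 0.0124
grasp_force: 37.2
```

```bash
python3 st.py
```

```text
31.7 [0.5744 0.0996 0.0618] psi -33.65 q6 2.284 tz [0.269 0.145 0.175 0.228] F [-4.1 11.8  2.8] eff6 0.204 0.01277763665428987
```

apply_moves --deltas '[{"tx": 0, "ty": 0, "tz": 0, "yaw": 0, "claw": -0.2}, {"tx": 0, "ty": 0, "tz": 0, "yaw": 0, "claw": -0.2}, {"tx": 0, "ty": 0, "tz": 0, "yaw": 0, "claw": -0.2}, {"tx": 0, "ty": 0, "tz": -1, "yaw": 0, "claw": -0.2}, {"tx": 0, "ty": 0, "tz": -2, "yaw": 0, "claw": -0.2}, {"tx": 0, "ty": 0, "tz": -2.5, "yaw": 0, "claw": -0.2}, {"tx": 0, "ty": 0, "tz": -2.5, "yaw": 0, "claw": -0.2}, {"tx": 0, "ty": 0, "tz": 0, "yaw": 0, "claw": -0.2}]'

```text
time_s: 32.7
tcp_pos: [0.576, 0.0979, 0.1451]
tool_rot: [0.957, -0.29, 0.002, -0.001]
contact_force: [-0.9, 0.1, -0.1]
grip_width: 0.0558
grasp_force: 0.0
```

apply_moves --deltas '[{"tx": 0, "ty": 2, "tz": 0, "yaw": 0, "claw": -0.2}, {"tx": 0, "ty": 3, "tz": 0, "yaw": 0, "claw": -0.2}, {"tx": 0, "ty": 3, "tz": 0, "yaw": 0, "claw": -0.2}, {"tx": 0, "ty": 3, "tz": 0, "yaw": 0, "claw": -0.2}, {"tx": 0, "ty": 3, "tz": 0, "yaw": 0, "claw": -0.2}, {"tx": 0, "ty": 3, "tz": 0, "yaw": 0, "claw": -0.2}, {"tx": 0, "ty": 3, "tz": 0, "yaw": 0, "claw": -0.2}, {"tx": 0, "ty": 2, "tz": 0, "yaw": 0, "claw": -0.2}]'

```text
time_s: 33.7
tcp_pos: [0.451, -0.0865, 0.1408]
tool_rot: [0.957, -0.29, -0.001, 0.0]
contact_force: [1.0, -0.6, 1.0]
grip_width: 0.0557
grasp_force: 0.0
```

Run:
```python
from h import *
s=grab('scene','s6');t=grab('top','t6')
C=np.array([.5755,.098])
for n,im in(('scene',s),('top',t)):
  for nm,z,rs in(('bar',.129,(14,18,22)),('collar',.093,(12,14,16,18))):
    print(n,nm)
    for r in rs:
      v=[]
      for a in range(-180,180,15):
        u=proj(n,[C[0]+r/1e3*np.cos(np.radians(a)),C[1]+r/1e3*np.sin(np.radians(a)),z]).astype(np.float32)
        v.append(int(cv2.getRectSubPix(im,(1,1),(float(u[0]),float(u[1])))[0,0].min()))
      print(r,v)
```

```text
scene bar
14 [70, 64, 49, 45, 51, 59, 84, 94, 43, 33, 36, 36, 35, 47, 70, 88, 95, 95, 98, 82, 55, 82, 89, 55]
18 [84, 61, 54, 50, 53, 54, 66, 97, 71, 33, 37, 33, 37, 61, 93, 95, 95, 94, 95, 97, 76, 93, 139, 70]
22 [73, 75, 66, 54, 53, 51, 48, 75, 74, 34, 38, 40, 46, 84, 94, 93, 92, 93, 96, 95, 93, 70, 151, 70]
scene collar
12 [32, 41, 62, 86, 91, 100, 91, 72, 54, 33, 33, 44, 77, 110, 128, 118, 103, 76, 58, 43, 36, 37, 37, 34]
14 [36, 60, 93, 112, 113, 121, 123, 89, 67, 38, 38, 59, 100, 134, 136, 134, 124, 105, 84, 52, 37, 38, 37, 34]
16 [54, 92, 106, 125, 122, 125, 123, 108, 77, 55, 67, 87, 117, 135, 136, 135, 134, 132, 104, 68, 40, 37, 37, 34]
18 [71, 111, 98, 93, 96, 102, 110, 108, 84, 71, 88, 109, 122, 126, 129, 116, 119, 119, 110, 73, 39, 36, 36, 37]
top bar
14 [5, 9, 6, 4, 6, 10, 15, 8, 4, 8, 11, 13, 12, 9, 14, 25, 36, 41, 36, 24, 44, 97, 77, 17]
18 [18, 33, 27, 25, 34, 47, 46, 30, 6, 9, 12, 12, 11, 12, 32, 53, 59, 64, 65, 50, 39, 111, 93, 11]
22 [32, 49, 55, 72, 85, 93, 73, 27, 6, 8, 12, 13, 10, 23, 57, 65, 63, 65, 70, 68, 48, 73, 67, 6]
top collar
12 [48, 54, 65, 72, 79, 79, 71, 57, 37, 20, 7, 4, 10, 11, 11, 11, 12, 14, 30, 30, 12, 6, 28, 45]
14 [51, 58, 74, 80, 90, 94, 96, 79, 53, 30, 10, 5, 10, 12, 12, 13, 13, 20, 54, 63, 24, 7, 28, 50]
16 [45, 57, 71, 75, 85, 95, 101, 93, 72, 41, 10, 6, 11, 11, 15, 20, 20, 24, 78, 95, 38, 1, 25, 42]
18 [31, 42, 51, 54, 64, 72, 82, 88, 74, 42, 11, 5, 13, 13, 16, 28, 27, 22, 81, 118, 57, 6, 17, 30]
```

Run:
```python
from h import *
t=cv2.imread('pics/t6.png');t0=cv2.imread('pics/top0.png')
for nm,im,C in(('now',t,(.5765,.0975)),('start',t0,(.5765,.0975))):
  print(nm)
  for z,rs in((.129,(18,21,24)),(.093,(11,13,15,17,19))):
   for r in rs:
    v=[]
    A=range(110,190,6) if nm=='now' else range(-110,-20,6)
    if z<.1: A=range(120,240,6) if nm=='now' else range(-120,0,6)
    for a in A:
      u=proj('top',[C[0]+r/1e3*np.cos(np.radians(a)),C[1]+r/1e3*np.sin(np.radians(a)),z]).astype(np.float32)
      v.append(int(cv2.getRectSubPix(im,(1,1),(float(u[0]),float(u[1])))[0,0].min()))
    print(z,r,list(A)[0],v)
u=proj('top',[.5765,.0975,.093]);print(u); x,y=int(u[0]),int(u[1])
print(t.min(2)[y-14:y+14,x-16:x+14])
```

```text
now
0.129 18 110 [41, 33, 41, 67, 105, 125, 114, 80, 41, 14, 6, 9, 18, 27]
0.129 21 110 [61, 50, 41, 51, 90, 115, 113, 73, 33, 9, 6, 19, 35, 45]
0.129 24 110 [68, 63, 53, 44, 54, 74, 69, 47, 19, 4, 7, 22, 39, 49]
0.093 11 120 [7, 4, 5, 9, 15, 22, 31, 35, 38, 40, 41, 42, 44, 46, 51, 54, 57, 61, 65, 66]
0.093 13 120 [16, 10, 6, 8, 17, 27, 37, 44, 47, 48, 48, 50, 54, 60, 66, 70, 73, 78, 81, 87]
0.093 15 120 [32, 14, 6, 8, 16, 28, 38, 47, 50, 51, 51, 53, 58, 65, 72, 76, 78, 80, 88, 88]
0.093 17 120 [49, 24, 8, 4, 13, 25, 35, 41, 44, 44, 46, 49, 56, 62, 68, 71, 70, 72, 75, 79]
0.093 19 120 [69, 35, 11, 5, 8, 17, 27, 31, 31, 30, 32, 35, 40, 45, 45, 46, 45, 45, 48, 50]
start
0.129 18 -110 [25, 17, 8, 3, 13, 39, 72, 105, 113, 102, 72, 44, 21, 12, 9]
0.129 21 -110 [36, 29, 17, 6, 4, 23, 58, 91, 104, 92, 53, 25, 12, 9, 8]
0.129 24 -110 [39, 29, 17, 8, 2, 10, 29, 53, 63, 55, 31, 13, 8, 8, 8]
0.093 11 -120 [39, 39, 39, 39, 39, 38, 34, 28, 22, 15, 10, 6, 5, 5, 9, 13, 15, 15, 13, 10]
0.093 13 -120 [44, 43, 43, 43, 42, 41, 37, 30, 23, 16, 9, 3, 6, 15, 22, 29, 34, 31, 25, 16]
0.093 15 -120 [43, 43, 
[... 3086 characters left out ...]
  3   9  16  19  20  23
   24  19  11   8   8   6   9  20  30  30  22  10]
 [ 68  68  65  56  35  17  10  11  11   9   7   5   8   4   9   7   9   8
    7   7   8   9   9   7  14  25  31  28  18  11]
 [ 69  68  65  51  28  12   9  12  10  11  10   9  10  12  14  11   9   8
    7   6   7   8   7   7  16  28  31  24  15   9]
 [ 67  67  61  45  24  13  12  12  11  12  12  11  15  21  22  21  19  15
   12  13   9  10   6  10  21  28  29  22  12   8]
 [ 65  63  55  36  18  11  11  10  13  11  12  12  18  24  27  28  27  25
   23  19  18  15  14  18  26  31  28  19   9   7]
 [ 63  59  48  26  13  13  10  14  11  10  11  13  20  26  28  28  31  30
   32  29  27  26  24  26  30  32  24  14   9  10]]
```

Run:
```python
from h import *
g=lambda n:cv2.cvtColor(cv2.imread(f'pics/{n}.png'),cv2.COLOR_BGR2GRAY)
a,b,z=g('s5'),g('s6'),g('scene0')
def shift(A,B,u,v,h,w):
    r=cv2.matchTemplate(B[v-h-4:v+h+5,u-w-4:u+w+5],A[v-h:v+h+1,u-w:u+w+1],cv2.TM_CCOEFF_NORMED); m=cv2.minMaxLoc(r); return m[3][0]-4,m[3][1]-4,round(m[1],3)
print('cup',shift(a,b,333,183,8,8),'tongue',shift(a,b,330,200,8,5))
for n,u,v in(('brass',276,183),('match',280,279),('fig',415,204),('knife',373,159),('blue',208,200),('blue2',206,258)): print(n,shift(z,b,u,v,10,12))
t=g('top0');t6=g('t6')
for n,u,v in(('brass',250,257),('match',293,136),('fig',122,165),('knife',120,254)): print('top',n,shift(t,t6,u,v,9,9))
```

```text
cup (0, 0, 0.942) tongue (0, 0, 0.666)
brass (-1, 0, 0.483)
match (0, 0, 0.998)
fig (0, 0, 0.998)
knife (0, 0, 0.998)
blue (0, 0, 0.998)
blue2 (0, 0, 0.997)
top brass (0, 0, 0.817)
top match (0, 0, 1.0)
top fig (0, 0, 1.0)
top knife (0, 0, 0.999)
```

```bash
python3 -c "
from cell import robot
o=robot.get_obs();print(o['time_s'],o['contact_force']);print(robot.job_done())"
```

```text
33.8 [-0.53189414 -0.62057714  0.35619057]
the job is handed in; nothing more can be done
None
```

I handed the job in at about 34 s: the candle arm lies flat in the press with its tongue past the pin, and the bar slipped an estimated 10–20° at about 0.26 N m; that slip comes from wrist torque because the collar mark was hidden, the pin itself was not visible, and the bystanders look unmoved.

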